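# Check the nip of a weighted proofing press with a feeler blade

### The job

Stand the amber ink jar upright on the cork disc on top of the small press, centred, and let go of it: it is the weight on the hinged red platen. Then take the feeler blade by its wooden handle and slide it, level and straight in from the front, between the press bed and the platen until it drags snugly with the platen bearing on it; do not push on so far that the platen is wedged up, and leave the ink bottle and the rinse pot alone. Finish still gripping the handle, keeping the blade still at that depth.

Things in the scene. Friction and masses are not known exactly. Their poses are not given: they have to be found in the camera images.
- feeler: Feeler blade lying flat on the table, blade pointing along its +x. Wooden handle 90 long (x -45 to +45) x 22 wide (y) x 28 mm tall with a brass band; steel blade 24 wide and 3 mm thick sticks out from the handle's front, x 45 to 145 mm, its underside flush with the handle's underside. About 120 g. Origin: centre of the handle's underside (z up).
- feeler_tip (a point): Middle of the blade's front end, on its underside: 145 mm ahead (+x) of the feeler's origin, at the same level.
- jar: Full closed ink jar, amber glass with orange label and black cap, 52 mm in diameter, 85 mm tall, 0.36 to 0.55 kg. Origin: centre of its underside.
- press_bed: Bed of the small green proofing press, fixed to the table: its top, 140 wide (y), is level, 30 mm above the table, and spans x -80 to +100 mm. Origin: centre on the table; +x points from the open front (towards the robot) to the hinge at the back. Green hinge cheeks at the back sides (x 65 to 105, y +-70 to +-83) reach 56 mm above the table.
- mouth (a point): On the bed top, below the middle of the platen front edge; axes as the bed, +x straight in. 20 mm of bed shows in front of it. Gap here 7.5 to 9.3 mm high (differs each time), 110 mm wide; it narrows 1 mm per 10 mm inwards, so the 3 mm blade meets the platen 45 to 63 mm in, to be felt: the drag then rises within a few mm to some 4 to 10 N.
- pad (a point): Centre of the top face of the cork disc (72 mm in diameter, 2 mm thick) on the red platen, about 49.5 mm above the table, 55 mm inwards from the platen's front edge. The platen is a level-topped plate 145 long x 110 mm wide, 0.35 kg, hinged at its back, resting by its own weight.
- platen (a joint): Lift angle of the platen in rad: 0 resting at its stop, positive when its front edge is raised (hinge 145 mm behind the front edge). 10 mm of blade beyond first contact lifts it about 0.011. Wedged up means 0.02 or more.
- ink_bottle: Black ink bottle with white cap, a bystander, 60 mm in diameter, 150 mm tall; origin: centre of underside.
- rinse_pot: Clear glass brush-rinsing pot, a bystander, 80 mm in diameter, 100 mm tall; origin: centre of underside.
There are look-alikes about, which are no part of the job. Several things have the shape of the feeler; the one meant has the colours described above.

How it is judged (in metres and radians):
On the way, in this order (a step that is already met when the one before it is completed fails the run):
1. the jar stands upright on the cork disc, let go (horizontal distance between jar and pad below 0.02 m and z of jar in the frame of pad between -0.006 and 0.006 m and angle between jar's own z axis and vertical below 0.12 rad and contact force between the fingers and jar below 0.1 N and linear speed of jar below 0.02 m/s), for 0.3 s.
2. the blade's tip is in the mouth, between bed and platen (all of step 1 and x of feeler_tip in the frame of mouth above 0.015 m and y of feeler_tip in the frame of mouth between -0.04 and 0.04 m and z of feeler_tip in the frame of mouth between -0.004 and 0.008 m and angle between the x axis of feeler and the x axis of press_bed, either way round below 0.25 rad), for 0.1 s.
At the end, for the whole second after the job is handed in: Jar upright (0.12 rad), released, within 20 mm of the disc centre; blade level (0.12) and straight (0.25) in the mouth, tip 30 mm or more in, platen bearing on it with over 1.5 N yet lifted under 0.02 rad; feeler gripped and still (all of step 1 and y of feeler_tip in the frame of mouth between -0.04 and 0.04 m and z of feeler_tip in the frame of mouth between -0.004 and 0.008 m and angle between the x axis of feeler and the x axis of press_bed, either way round below 0.25 rad and x of feeler_tip in the frame of mouth above 0.03 m and contact force between feeler and platen above 1.5 N and value of joint platen below 0.02 rad and contact force between the fingers and feeler above 2 N and linear speed of feeler below 0.01 m/s and angle between feeler's own z axis and vertical below 0.12 rad); the arm keeps its last pose, push and grip.
It fails at once if the jar is tipped over (angle between jar's own z axis and vertical above 0.6 rad).
It fails at once if the platen is wedged or levered far up (value of joint platen above 0.05 rad).
It fails at once if a bystander is pushed 30 mm or more (distance of any of ink_bottle, rinse_pot from where it was at the start of the episode above 0.03 m).
It also fails if it takes over 70 s, if anything falls off the work surface, if the arm or the gripper's body presses on something with over 40 N, if the wrist force passes 120 N, or if a joint passes its speed limit or range.

### The arm

A 6-joint arm with a two-finger parallel gripper is mounted at the origin on the work surface. World frame = base frame: x ahead of the robot, y to its left, z up, the work surface at z = 0. Lengths are in mm, angles in degrees, forces in N, time in s.
With the tool pointing down it reaches from about 300 to 850 mm from the base axis. Payload 4.2 kg.
Tool frame: the origin (TCP) lies on the centre line of the jaws, within the pads' length; the fingertips stand 14 mm ahead of it and the grasp point (between the pads) lies 5 mm behind it; z points along the fingers, y is the line along which they close (so a half turn about z gives the same grasp; the last joint's range is limited). The gripper opens to 91 mm and grips with 3 to 60 N. Pads are 32 mm wide; open, the fingers measure 118 mm over their backs; the gripper's body (76 mm by 178 mm) begins 60 mm behind the grasp point.
Start: joints at [76.146, 18.312, 89.639, -0, 72.044, -1.146], TCP at [126.493, 560.931, 207.276] pointing down, gripper open.
Joint ranges: [-177.97, 177.97], [-48.28, 115.42], [12.27, 149.76], [-77.06, 257.06], [2.81, 150.46], [-146.56, 146.56]. Speed limits (degrees/s): [147.25, 147.25, 180, 180, 180, 180].

### API

Orientations are given as [roll, pitch, yaw] about the fixed x, y, z axes, in that order (R = Rz(yaw) Ry(pitch) Rx(roll)).
In Python, from workcell import env gives the robot as it stands.
- The arm moves only by the tool arm_command, never from a script. Its argument "motion" is a list of rows, each an object with "offset": the shift along the tool's x, y, z in m, a list of three; "spin": the turn about the tool's z in rad. In form: [{"offset": [tx, ty, tz], "spin": spin}, ...]. A call has 1 to 5 rows; each row shifts and turns the commanded pose from where the row before left it, along the tool's axes as they then stand; what a row does not reach is not made up. A row lasts 1/8 s, in which the tool goes at most 62.5 mm and 10.7 degrees, less where a joint would pass 70% of its speed; a pose out of reach is approached as far as the arm can. A call with a gripper value outside its range is refused whole. "jaw" is the finger opening in m, from 0 to 0.0912, set as the call begins (left out, the last holds). The fingers move at their own pace and stop on an object; "newtons" is the grip in N (left out, the last holds). Time passes only in rows, so rows that do not move let the fingers close. It gives the time, the measured TCP pose, the force, the opening and the grip force at its end, in the units of the state.
- env.state(): the state, without advancing time (a new reading comes with each control period).
- env.grab_frame(name): name is "side" or "top"; returns (picture, depth): 480x640x3 uint8, blue, green, red; 480x640 float32, mm along the optical axis (not along the pixel's ray), 0 where there is no reading.
- env.camera_model(name): a dict with "fx", "fy", "cx", "cy" (pixels), "eye" and "rotation" of the camera in the world. Camera axes: x right, y down, z forward; pixel columns grow to the right and rows downward; lengths in mm; the calibration is good to about 2 mm. A picture is of the moment at which its call begins. camera_model takes no time and is no camera call.
- env.job_done(): hands the job in; it is judged then, once.
Trained networks look in the newest picture that a camera, given by its name, has taken for a name from the list of things; names that differ only in an ending like _2 or _b are one class to them, and where a whole thing is asked for, a point or a joint stands for the part that bears it (a point fixed in the world has none). Each returns a list of dicts, best first, with "score" (0 to 1); they miss things now and then, are a little off and sometimes report something else, mostly with a low value. They report only what shows in the picture. A call takes as long as a camera call. They do not tell look-alikes from the thing itself.
- env.boxes_of(camera, target): "bbox" ([left, top, right, bottom] in pixels, round what is visible of it).
- env.pinpoint(camera, target): "location" ([column, row] in pixels: a listed point, or the origin of a listed thing).
The state is a dict: "time_s": time; "qpos": joint angles; "qvel": joint speeds; "effort": joint torques, N m; "ee_pos": TCP position; "ee_rot": TCP orientation; "force": force on the tool from outside, world axes, zero at the start; "torque": the same for the moment, N m; "gripper_width": finger opening in mm; "gripper_force": force on a finger pad.
Only numpy, scipy, OpenCV 4.12 (cv2) and the standard library are available. Lean on these libraries where they do the work, as an engineer would, in place of code of your own. Each camera call takes 0.05 s, during which the arm holds its last target. There are 200 camera calls.

## Working session

There is one attempt and no reset: what is moved stays moved. The work goes in short steps, Python scripts to look and compute and a tool call to move; the robot and the scene stay as the last step left them, time stands still between calls to the robot, and variables do not carry over. Pictures are saved under pics/ and viewed, at most 10 in all, crops included, and the job is handed in when it is done.

Besides the shell and the picture viewer there is one more tool, called after ">>>" as name(argument=value, ...), one argument or row to a line, values as JSON. arm_command: Moves the arm, as the interface text tells. Its arguments: {"type":"object","properties":{"motion":{"type":"array"},"jaw":{"type":"number"},"newtons":{"type":"number"}},"required":["motion"]}

```bash
ls; mkdir -p pics
cat > h.py <<'E'
import numpy as np,cv2
from workcell import env
def grab(c):
    im,d=env.grab_frame(c); return im.copy(),d.copy()
def ray(c,u,v):
    m=env.camera_model(c); R=np.array(m["rotation"]).reshape(3,3)
    return np.array(m["eye"],float),R@np.array([(u-m["cx"])/m["fx"],(v-m["cy"])/m["fy"],1.])
def atz(c,u,v,z):
    e,r=ray(c,u,v); return e+r*(z-e[2])/r[2]
def atd(c,u,v,d): 
    e,r=ray(c,u,v); return e+r*d
def cloud(c,d):
    m=env.camera_model(c); R=np.array(m["rotation"]).reshape(3,3)
    v,u=np.mgrid[:480,:640]
    P=np.stack([(u-m["cx"])/m["fx"]*d,(v-m["cy"])/m["fy"]*d,d],-1)@R.T+np.array(m["eye"])
    P[d<=0]=np.nan; return P
E
python3 - <<'E'
from h import *
print(env.state()); np.set_printoptions(precision=1,suppress=True)
for c in("top","side"):
    im,d=grab(c); cv2.imwrite(f"pics/{c}0.png",im); np.save(f"{c}0.npy",d); print(c,env.camera_model(c))
    for t in("feeler","jar","press_bed","ink_bottle","rinse_pot"):
        print(t,[(np.round(b["bbox"]).tolist(),round(b["score"],2)) for b in env.boxes_of(c,t)])
    for t in("feeler","feeler_tip","jar","press_bed","mouth","pad"):
        print(t,[(np.round(b["location"],1).tolist(),round(b["score"],2)) for b in env.pinpoint(c,t)])
E
```

```text
pics
{'time_s': 0.0, 'qpos': array([ 7.61448094e+01,  1.83493368e+01,  8.97076777e+01, -8.17517650e-04,
        7.20426853e+01, -1.14448096e+00]), 'qvel': array([-0.02823252, -0.05514551,  0.07499635,  0.04057069,  0.02111086,
       -0.04172358]), 'effort': array([ 1.20428620e-03, -4.12446570e+01, -2.31973189e+01,  7.28148851e-02,
        4.56292438e-02, -1.56745873e-04]), 'ee_pos': array([126.3803705 , 560.40105614, 206.43476929]), 'ee_rot': array([-1.79900304e+02, -1.21426898e-03,  1.67289542e+02]), 'force': array([-1.03002439, -0.626159  ,  0.7321095 ]), 'torque': array([-0.02736914, -0.02305544,  0.04851383]), 'gripper_force': 0.0, 'gripper_width': 90.7166486666662}
top {'fx': 503.8326435613303, 'fy': 503.8326435613303, 'cx': 324.0606519620485, 'cy': 245.47304265845486, 'eye': array([ 275.2,   13.3, 1466.1]), 'rotation': array([-168.6,   -0.8,  -89.7])}
feeler [([417.0, 213.0, 431.0, 276.0], 0.93), ([366.0, 302.0, 430.0, 332.0], 0.89), ([446.0, 160.0, 470.0, 219.0], 0.68)]
jar [([223.0, 256.0, 247.0, 277.0], 0.89)]
press_bed [([302.0, 176.0, 356.0, 241.0], 0.81)]
ink_bottle [([4
[... 406 characters left out ...]
x': 312.79797258196453, 'cy': 242.54076439273467, 'eye': array([  -11.1, -1015.6,   983.8]), 'rotation': array([-127.6,   -0.2,  -28.4])}
feeler [([454.0, 325.0, 512.0, 370.0], 0.96), ([282.0, 323.0, 299.0, 392.0], 0.74)]
jar [([248.0, 202.0, 270.0, 231.0], 0.63)]
press_bed [([319.0, 245.0, 397.0, 282.0], 0.71)]
ink_bottle [([435.0, 364.0, 475.0, 433.0], 0.86)]
rinse_pot [([228.0, 144.0, 254.0, 184.0], 0.98)]
feeler [([470.4, 361.2], 0.91), ([370.4, 348.6], 0.89), ([294.0, 373.1], 0.7)]
feeler_tip [([422.1, 328.1], 0.86), ([288.5, 326.7], 0.77), ([510.1, 330.2], 0.61)]
jar [([259.8, 226.9], 0.87), ([341.2, 259.5], 0.56)]
press_bed [([358.8, 258.0], 0.8)]
mouth []
pad [([356.2, 247.8], 0.85)]
```

View pics/top0.png

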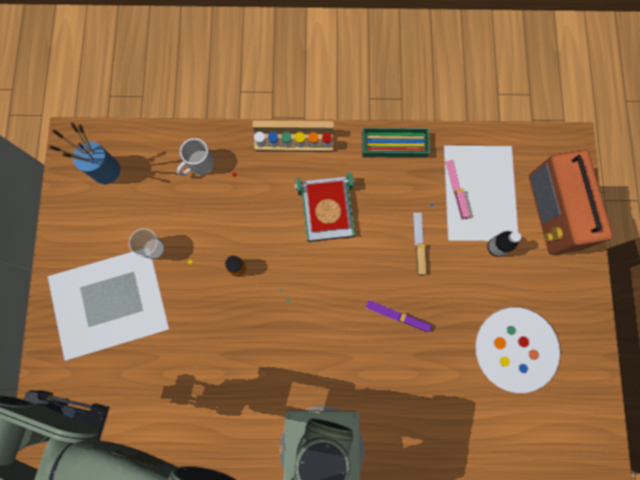

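View pics/side0.png

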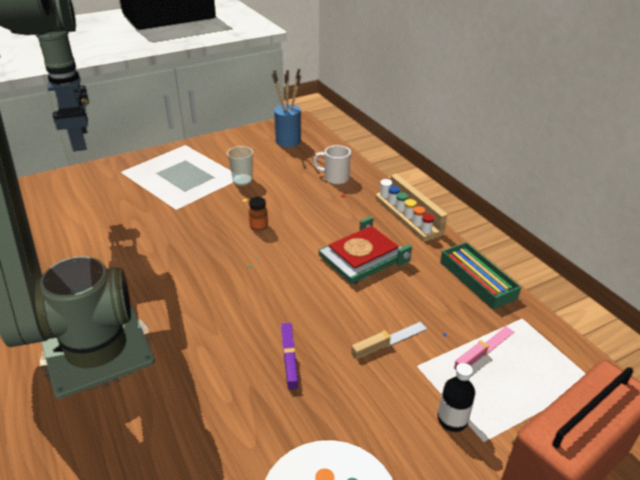

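The top picture shows the press at (328,208), with the cork disc at (328,211), and the jar at (235,265). Three things have the feeler's shape:
- wooden handle with steel blade at (421,245)
- purple at (399,316)
- pink at (458,188)

Only the first has the wooden handle and steel blade described. I'll confirm it in a crop and measure.

```bash
python3 - <<'E'
s=open('h.py').read()
s=s.replace('np.array(m["rotation"]).reshape(3,3)','Rot.from_euler("xyz",m["rotation"],degrees=True).as_matrix()').replace('import numpy','from scipy.spatial.transform import Rotation as Rot\nimport numpy',1)
open('h.py','w').write(s)
E
python3 - <<'E'
from h import *
np.set_printoptions(precision=1,suppress=True)
im={c:cv2.imread(f"pics/{c}0.png") for c in("top","side")}
P={c:cloud(c,np.load(f"{c}0.npy")) for c in im}
for c in im: print(c,"table z", [np.nanmedian(P[c][v-4:v+5,u-4:u+5,2]) for u,v in ([(280,320),(370,250)] if c=="top" else [(200,300),(340,320)])])
def stat(c,mask,name):
    p=P[c][mask]; p=p[~np.isnan(p).any(1)]
    print(c,name,len(p),"mean",p.mean(0),"min",p.min(0),"max",p.max(0),"medz",np.median(p[:,2])); return p
def box(c,l,t,r,b):
    m=np.zeros((480,640),bool); m[t:b,l:r]=1; return m
for c,b in(("top",(215,248,256,285)),("side",(240,195,280,238))):
    z=P[c][...,2]; p=stat(c,box(c,*b)&(z>70),"jar top"); print((p.min(0)+p.max(0))/2); stat(c,box(c,*b)&(z>10),"jar all")
# platen red, cork
for c,b in(("top",(290,165,365,250)),("side",(310,215,415,285))):
    h=cv2.cvtColor(im[c],cv2.COLOR_BGR2HSV); B=box(c,*b)
    red=B&((h[...,0]<5)|(h[...,0]>174))&(h[...,1]>170)&(h[...,2]>70)
    n,l,st,ce=cv2.connectedComponentsWithStats(red.astype(np.uint8)); k=1+np.argmax(st[1:,4]); red=l==k
    hull=cv2.convexHull(np.argwhere(red)[:,::-1].astype(np.float32))
    m=np.zeros((480,640),np.uint8); cv2.fillConvexPoly(m,hull.astype(int),1)
    v,u=np.nonzero(m); X=np.array([atz(c,a,b_,47.5)[:2] for a,b_ in zip(u,v)])
    r=cv2.minAreaRect(X.astype(np.float32)); print(c,"platen",r, X.mean(0))
    cork=B&(m>0)&(~red); cork=cv2.morphologyEx(cork.astype(np.uint8),cv2.MORPH_OPEN,np.ones((3,3)))>0
    n,l,st,ce=cv2.connectedComponentsWithStats(cork.astype(np.uint8)); k=1+np.argmax(st[1:,4]); v,u=np.nonzero(l==k)
    X=np.array([atz(c,a,b_,49.5)[:2] for a,b_ in zip(u,v)]); print(c,"cork",cv2.minAreaRect(X.astype(np.float32)),X.mean(0), np.nanmedian(P[c][l==k][:,2]))
# feeler: handle points by height
for c,b in(("top",(408,205,438,282)),("side",(345,315,435,365))):
    z=P[c][...,2]; p=stat(c,box(c,*b)&(z>20),"handle"); print(cv2.minAreaRect(p[:,:2].astype(np.float32)))
print("tip",atz("top",418.7,213.6,3),atz("side",422,328,3))
for c,t in(("top",("ink",(480,225,525,262))),("side",("ink",(432,360,478,435))),("top",("pot",(125,222,170,265))),("side",("pot",(225,142,258,186)))):
    stat(c,box(c,*t[1])&(P[c][...,2]>50),t[0])
a=cv2.resize(im["top"][195:285,290:440],None,fx=4,fy=4,interpolation=cv2.INTER_CUBIC)
b=cv2.resize(im["side"][235:365,300:440],(600,557//2*2))[:,:]
b=cv2.resize(im["side"][310:365,330:440],(600,236))
cv2.imwrite("pics/c1.png",np.vstack([a,b]))
E
```

```text
top table z [np.float64(-0.889460197414337), np.float64(-0.23955122729898903)]
side table z [np.float64(-2.032819687858364), np.float64(-1.9084493002807221)]
top jar top 228 mean [501.6 246.9  84.2] min [479.6 224.2  71. ] max [524.9 271.7  92.3] medz 84.28778178789128
[502.2 247.9  81.7]
top jar all 340 mean [498.3 243.   71.4] min [476.2 220.1  10.8] max [550.  300.   92.3] medz 82.08060245874401
side jar top 182 mean [499.4 240.4  80.9] min [477.5 220.2  70.1] max [523.9 268.7  88.9] medz 81.99296581789957
[500.7 244.4  79.5]
side jar all 530 mean [496.  233.7  54.2] min [472.5 215.4  10. ] max [525.7 268.7  88.9] medz 54.633663302788364
top platen ((680.0391845703125, -12.806404113769531), (142.50282287597656, 106.59028625488281), 6.982913494110107) [679.5 -12.8]
top cork ((663.7465209960938, -15.56583023071289), (72.23125457763672, 75.71241760253906), 0.4999181926250458) [663.6 -14.8] 48.43410381468607Traceback (most recent call last):
  File "<stdin>", line 20, in <module>
  File "h.py", line 10, in atz
    e,r=ray(c,u,v); return e+r*(z-e[2])/r[2]
        ~~~^^^^^^^
  File "h.py", line 7, in ray
    m=env.camera_model(c); R=Rot.from_euler("xyz",m["rotation"],degrees=True).as_matrix()
ValueError: time passes only in moves, steps and waits
```

```bash
sed -i 's/env.camera_model(c)/CM(c)/' h.py
cat >> h.py <<'E'
import functools
@functools.lru_cache(None)
def CM(c): return env.camera_model(c)
E
python3 - <<'E'
from h import *
np.set_printoptions(precision=1,suppress=True)
im={c:cv2.imread(f"pics/{c}0.png") for c in("top","side")}
P={c:cloud(c,np.load(f"{c}0.npy")) for c in im}
def box(c,l,t,r,b):
    m=np.zeros((480,640),bool); m[t:b,l:r]=1; return m
def stat(c,mask,name):
    p=P[c][mask]; p=p[~np.isnan(p).any(1)]
    print(c,name,len(p),"mean",p.mean(0),"min",p.min(0),"max",p.max(0)); return p
c="side";b=(310,215,415,285)
h=cv2.cvtColor(im[c],cv2.COLOR_BGR2HSV); B=box(c,*b)
red=B&((h[...,0]<5)|(h[...,0]>174))&(h[...,1]>170)&(h[...,2]>70)&(P[c][...,2]>42)
n,l,st,ce=cv2.connectedComponentsWithStats(red.astype(np.uint8)); red=l==1+np.argmax(st[1:,4])
hull=cv2.convexHull(np.argwhere(red)[:,::-1].astype(np.float32))
X=np.array([atz(c,u,v,47.5)[:2] for (u,v) in hull[:,0]]); print("platen",cv2.minAreaRect(X.astype(np.float32)))
print("pad side",atz(c,356.2,247.8,49.5),"pad top",atz("top",329.3,205.8,49.5),"mouth top",atz("top",328.4,231.3,47.5))
for c,b in(("top",(408,205,438,282)),("side",(345,315,435,365))):
    z=P[c][...,2]; p=stat(c,box(c,*b)&(z>18),"handle"); print(cv2.minAreaRect(p[:,:2].astype(np.float32)))
    hs=cv2.cvtColor(im[c],cv2.COLOR_BGR2HSV)
print("tip",atz("top",418.7,213.6,3),atz("side",422,328,3))
for c,n,b in(("top","ink",(480,225,525,262)),("side","ink",(432,360,478,435)),("top","pot",(125,222,170,265)),("side","pot",(225,142,258,186))):
    stat(c,box(c,*b)&(P[c][...,2]>50),n)
a=cv2.resize(im["top"][195:285,290:440],None,fx=4,fy=4,interpolation=cv2.INTER_CUBIC)
b=cv2.resize(im["side"][315:360,330:440],(600,236))
cv2.imwrite("pics/c1.png",np.vstack([a,b]))
E
```

```text
platen ((676.6056518554688, -20.13433837890625), (144.35189819335938, 111.0741958618164), 7.488745212554932)
pad side [654.8 -21.9  49.5] pad top [679.3 -19.3  49.5] mouth top [603.5 -16.9  47.5]
top handle 241 mean [ 528.3 -287.6   27.1] min [ 484.5 -300.8   18.3] max [ 573.3 -275.7   36.5]
((529.1666259765625, -288.4161376953125), (88.87997436523438, 22.974306106567383), 1.8430827856063843)
side handle 392 mean [ 526.1 -291.8   25.2] min [ 482.4 -303.4   18. ] max [ 572.9 -276.2   31.8]
((527.5418090820312, -289.9546813964844), (90.49549102783203, 26.124887466430664), 1.0954012870788574)
tip [ 670.7 -289.5    3. ] [ 664.4 -294.6    3. ]
top ink 502 mean [ 564.8 -508.4  105.1] min [ 540.3 -544.6   50. ] max [ 598.1 -487.4  155.2]
side ink 1332 mean [ 557.7 -529.6   99.7] min [ 537.2 -551.2   50.1] max [ 593.2 -491.4  153.4]
top pot 476 mean [560.  499.6  81.2] min [517.1 454.1  50. ] max [597.5 536.1 106. ]
side pot 580 mean [554.7 490.2  78.7] min [516.6 448.6  50.1] max [594.9 537.8 101.8]
```

View pics/c1.png

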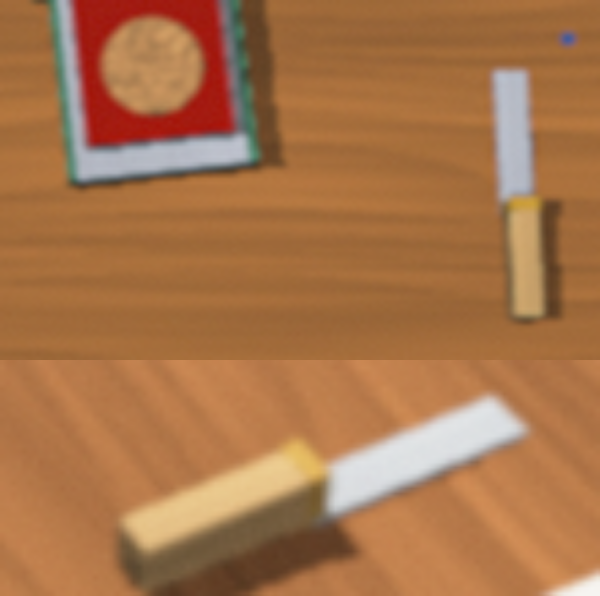

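The crop confirms it: wooden handle, brass band and steel blade at (421,245) in the top picture. It lies at about (528,-289), yaw about 2°. The jar is at about (501,246) and the pad at about (662,-17), with the press yawed about 7°. I'll fetch the jar first.

>>> arm_command(
  motion=[
    {"offset": [0,0,0],"spin": -0.11},
    {"offset": [0,0,0],"spin": -0.11},
    {"offset": [-0.047,-0.039,0],"spin": 0},
    {"offset": [-0.047,-0.039,0],"spin": 0},
    {"offset": [-0.047,-0.039,0],"spin": 0},
  ],
  jaw=0.09,
  newtons=30,
)

```text
time_s: 1.82
ee_pos: [268.4, 442.6, 207.4]
ee_rot: [180.0, 0.0, 180.0]
force: [1.2, 0.6, 0.4]
gripper_width: 90.1
gripper_force: 0.0
```

>>> arm_command(
  motion=[
    {"offset": [-0.047,-0.039,0],"spin": 0},
    {"offset": [-0.047,-0.039,0],"spin": 0},
    {"offset": [-0.047,-0.039,0],"spin": 0},
    {"offset": [-0.047,-0.039,0],"spin": 0},
    {"offset": [0,0,0],"spin": 0},
  ],
)

```text
time_s: 2.45
ee_pos: [457.8, 284.7, 207.1]
ee_rot: [-180.0, 0.1, 179.6]
force: [-0.7, 0.4, -0.2]
gripper_width: 90.2
gripper_force: 0.0
```

>>> arm_command(
  motion=[
    {"offset": [-0.044,-0.039,0],"spin": 0},
    {"offset": [0,0,0.04],"spin": 0},
    {"offset": [0,0,0.025],"spin": 0},
    {"offset": [0,0,0],"spin": 0},
    {"offset": [0,0,0],"spin": 0},
  ],
)

```text
time_s: 3.08
ee_pos: [499.2, 249.3, 143.4]
ee_rot: [179.9, 0.1, 180.0]
force: [-0.1, 0.4, 0.3]
gripper_width: 90.2
gripper_force: 0.0
```

>>> arm_command(
  motion=[
    {"offset": [-0.002,-0.002,0.03],"spin": 0},
    {"offset": [0,0,0.03],"spin": 0},
    {"offset": [0,0,0.025],"spin": 0},
    {"offset": [0,0,0.018],"spin": 0},
    {"offset": [0,0,0],"spin": 0},
  ],
)

```text
time_s: 3.7
ee_pos: [500.8, 246.7, 39.5]
ee_rot: [180.0, -0.0, 179.9]
force: [0.8, -0.0, 0.1]
gripper_width: 90.0
gripper_force: 0.0
```

>>> arm_command(
  motion=[
    {"offset": [0,0,0],"spin": 0},
    {"offset": [0,0,0],"spin": 0},
    {"offset": [0,0,0],"spin": 0},
    {"offset": [0,0,0],"spin": 0},
    {"offset": [0,0,0],"spin": 0},
  ],
  jaw=0.03,
  newtons=30,
)

```text
time_s: 4.32
ee_pos: [501.7, 247.4, 40.0]
ee_rot: [179.9, 0.1, 179.9]
force: [-0.5, 4.0, 3.3]
gripper_width: 50.4
gripper_force: 30.0
```

>>> arm_command(
  motion=[
    {"offset": [0,0,-0.03],"spin": 0},
    {"offset": [0,0,-0.035],"spin": 0},
    {"offset": [0,0,-0.03],"spin": 0},
    {"offset": [-0.015,-0.025,0],"spin": 0},
    {"offset": [-0.025,-0.04,0],"spin": 0},
  ],
)

```text
time_s: 4.95
ee_pos: [539.8, 180.7, 133.5]
ee_rot: [-179.9, -0.1, -179.9]
force: [0.4, 0.3, -3.9]
gripper_width: 50.8
gripper_force: 30.0
```

>>> arm_command(
  motion=[
    {"offset": [-0.025,-0.04,0],"spin": 0},
    {"offset": [-0.025,-0.04,0],"spin": 0},
    {"offset": [-0.025,-0.04,0],"spin": 0},
    {"offset": [-0.025,-0.04,0],"spin": 0},
    {"offset": [-0.015,-0.025,0],"spin": 0},
  ],
)

```text
time_s: 5.58
ee_pos: [655.1, -6.7, 132.4]
ee_rot: [-179.9, -0.2, 179.8]
force: [0.1, 0.9, -4.2]
gripper_width: 50.5
gripper_force: 30.0
```

>>> arm_command(
  motion=[
    {"offset": [-0.005,-0.014,0],"spin": 0},
    {"offset": [0,0,0],"spin": 0},
    {"offset": [0,0,0],"spin": 0},
    {"offset": [0,0,0],"spin": 0},
  ],
)

```text
time_s: 6.08
ee_pos: [659.9, -16.8, 134.3]
ee_rot: [180.0, -0.0, 180.0]
force: [-0.0, -1.3, -4.4]
gripper_width: 50.6
gripper_force: 30.0
```

Run:
```python
from h import *
for c in("top","side"):
    im,d=grab(c); cv2.imwrite(f"pics/{c}1.png",im)
    for t in("jar","pad"): print(c,t,[(np.round(b["location"],1).tolist(),round(b["score"],2)) for b in env.pinpoint(c,t)])
s=env.state(); print(s["ee_pos"],s["ee_rot"],s["gripper_width"],s["force"])
a,b=[cv2.imread(f"pics/{c}1.png") for c in("top","side")]
cv2.imwrite("pics/c2.png",np.hstack([cv2.resize(a[140:260,270:390],(400,400)),cv2.resize(b[140:300,280:440],(400,400))]))
```

```text
top jar []
top pad []
side jar [([359.1, 233.8], 0.69)]
side pad [([353.7, 243.5], 0.82)]
[660.38671142 -17.75106119 134.35317367] [1.79995780e+02 6.89106689e-03 1.79919872e+02] 50.619072766362585 [-1.23533527 -0.09521491 -3.96991056]
```

View pics/c2.png

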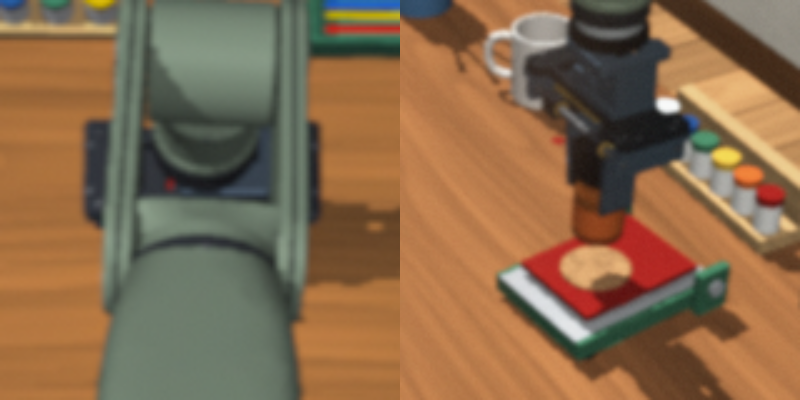

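The side crop shows the jar hanging upright above the disc: jar bottom at crop (598,238), disc at crop (596,268). I'll lower it.

>>> arm_command(
  motion=[
    {"offset": [-0.002,0.001,0.015],"spin": 0},
    {"offset": [0,0,0.015],"spin": 0},
    {"offset": [0,0,0.01],"spin": 0},
    {"offset": [0,0,0.002],"spin": 0},
    {"offset": [0,0,0],"spin": 0},
  ],
)

```text
time_s: 7.0
ee_pos: [662.6, -17.1, 92.2]
ee_rot: [180.0, 0.0, 179.9]
force: [0.1, 0.7, -3.8]
gripper_width: 50.6
gripper_force: 30.0
```

>>> arm_command(
  motion=[
    {"offset": [0,0,0.001],"spin": 0},
    {"offset": [0,0,0.001],"spin": 0},
    {"offset": [0,0,0],"spin": 0},
    {"offset": [0,0,0],"spin": 0},
  ],
)

```text
time_s: 7.5
ee_pos: [662.5, -17.0, 90.4]
ee_rot: [180.0, 0.0, 179.9]
force: [1.7, -0.5, -4.1]
gripper_width: 50.1
gripper_force: 30.0
```

Run:
```python
from h import *
im,d=grab("side"); cv2.imwrite("pics/s2.png",cv2.resize(im[180:300,290:410],(600,600)))
print(atz("side",358.4,247.2,49.5))
```

```text
[661.0228858  -22.40832602  49.5       ]
```

View pics/s2.png

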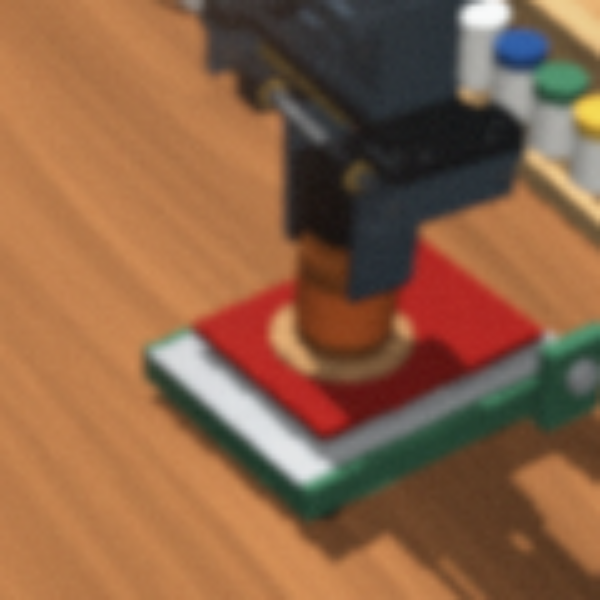

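The side crop shows the jar just above the disc and roughly 5 mm too far back and left: jar foot centre about (345,331), disc centre about (341,341). I'll nudge it, set it down and release.

>>> arm_command(
  motion=[
    {"offset": [0.002,-0.004,0],"spin": 0},
    {"offset": [0,0,0.0005],"spin": 0},
    {"offset": [0,0,0.0005],"spin": 0},
    {"offset": [0,0,0],"spin": 0},
    {"offset": [0,0,0],"spin": 0},
  ],
)

```text
time_s: 8.18
ee_pos: [660.5, -21.0, 89.2]
ee_rot: [180.0, 0.0, 179.9]
force: [0.3, -0.0, -3.4]
gripper_width: 50.3
gripper_force: 30.0
```

>>> arm_command(
  motion=[
    {"offset": [0,0,0.0005],"spin": 0},
    {"offset": [0,0,0],"spin": 0},
    {"offset": [0,0,0],"spin": 0},
  ],
)

```text
time_s: 8.55
ee_pos: [660.5, -21.0, 88.8]
ee_rot: [180.0, 0.0, 179.9]
force: [-0.2, 1.2, -3.9]
gripper_width: 50.1
gripper_force: 30.0
```

>>> arm_command(
  motion=[
    {"offset": [0,0,0.0007],"spin": 0},
    {"offset": [0,0,0.0005],"spin": 0},
    {"offset": [0,0,0],"spin": 0},
    {"offset": [0,0,0],"spin": 0},
  ],
)

```text
time_s: 9.05
ee_pos: [660.9, -21.0, 88.6]
ee_rot: [180.0, 0.1, 179.9]
force: [-1.6, 0.6, 5.7]
gripper_width: 50.3
gripper_force: 30.0
```

>>> arm_command(
  motion=[
    {"offset": [0,0,-0.0005],"spin": 0},
    {"offset": [0,0,0],"spin": 0},
    {"offset": [0,0,0],"spin": 0},
    {"offset": [0,0,0],"spin": 0},
    {"offset": [0,0,0],"spin": 0},
  ],
  jaw=0.09,
)

```text
time_s: 9.68
ee_pos: [660.5, -21.1, 87.9]
ee_rot: [180.0, -0.0, 179.9]
force: [-0.0, 0.4, -0.9]
gripper_width: 90.1
gripper_force: 0.0
```

>>> arm_command(
  motion=[
    {"offset": [0,0,-0.01],"spin": 0},
    {"offset": [0,0,-0.025],"spin": 0},
    {"offset": [0,0,-0.04],"spin": 0},
    {"offset": [0,0,-0.04],"spin": 0},
    {"offset": [0.03,-0.04,0],"spin": 0},
  ],
)

```text
time_s: 10.3
ee_pos: [633.9, -59.8, 207.7]
ee_rot: [-180.0, 0.6, -179.9]
force: [-0.2, -1.2, -0.9]
gripper_width: 90.2
gripper_force: 0.0
```

>>> arm_command(
  motion=[
    {"offset": [0.02,-0.05,0],"spin": 0},
    {"offset": [0.02,-0.05,0],"spin": 0},
    {"offset": [0.02,-0.05,0],"spin": 0},
    {"offset": [0.02,-0.04,0],"spin": 0},
    {"offset": [0.02,-0.035,0],"spin": 0},
  ],
)

```text
time_s: 10.92
ee_pos: [529.3, -287.5, 203.9]
ee_rot: [-180.0, 0.1, 179.9]
force: [0.1, -1.0, -0.3]
gripper_width: 90.1
gripper_force: 0.0
```

Run:
```python
from h import *
np.set_printoptions(precision=1,suppress=True)
s=env.state(); print(s["ee_pos"],s["ee_rot"],s["time_s"])
im,d=grab("top"); P=cloud("top",d); h=cv2.cvtColor(im,cv2.COLOR_BGR2HSV)
a=cv2.resize(im[165:250,290:370],(400,425)); 
im2,d2=grab("side"); P2=cloud("side",d2)
cv2.imwrite("pics/c3.png",np.hstack([a,cv2.resize(im2[200:285,310:390],(400,425))]))
for n,Q,b in(("top",P,(305,175,350,235)),("side",P2,(335,200,375,262))):
    p=Q[b[1]:b[3],b[0]:b[2]].reshape(-1,3); q=p[p[:,2]>120]; print(n,"jar top",q.min(0),q.max(0),(q.min(0)+q.max(0))/2)
```

```text
[ 529.3 -287.5  203.9] [-180.     0.1  179.9] 10.925
top jar top [639.3 -41.5 122.6] [685.2   0.  140.7] [662.2 -20.7 131.6]
side jar top [ 485.9 -324.4  213.1] [ 543.  -201.1  408.6] [ 514.4 -262.8  310.8]
```

View pics/c3.png

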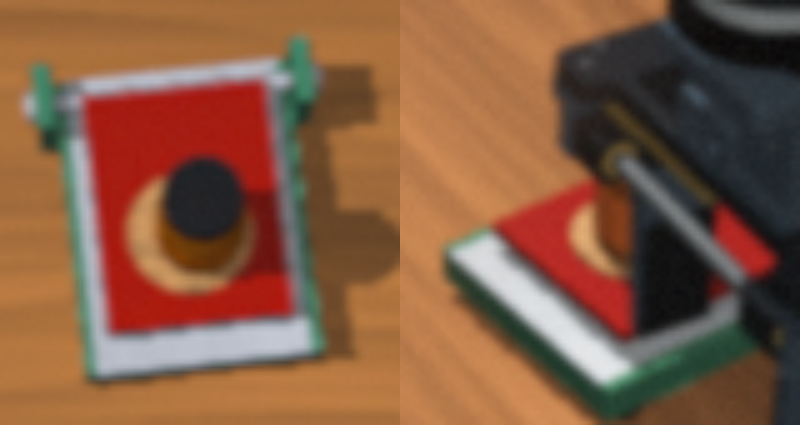

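The jar stands upright on the disc, about 5 mm off its centre, which is within tolerance: jar foot at about crop (200,233), disc centre at about (191,230). Next is the feeler.

>>> arm_command(
  motion=[
    {"offset": [0.0,-0.0015,0.045],"spin": -0.03},
    {"offset": [0,0,0.045],"spin": 0},
    {"offset": [0,0,0.04],"spin": 0},
    {"offset": [0,0,0.03],"spin": 0},
    {"offset": [0,0,0],"spin": 0},
  ],
  jaw=0.06,
)

```text
time_s: 11.65
ee_pos: [529.0, -285.8, 41.3]
ee_rot: [179.8, -0.2, -178.4]
force: [0.2, 0.2, 0.2]
gripper_width: 59.9
gripper_force: 0.0
```

>>> arm_command(
  motion=[
    {"offset": [0.0,-0.003,0.012],"spin": 0},
    {"offset": [0,0,0.01],"spin": 0},
    {"offset": [0,0,0.003],"spin": 0},
    {"offset": [0,0,0],"spin": 0},
    {"offset": [0,0,0],"spin": 0},
  ],
)

```text
time_s: 12.28
ee_pos: [530.3, -290.4, 18.4]
ee_rot: [-180.0, 0.0, -178.4]
force: [0.2, 0.3, -0.4]
gripper_width: 59.8
gripper_force: 0.0
```

>>> arm_command(
  motion=[
    {"offset": [0,0,0],"spin": 0},
    {"offset": [0,0,0],"spin": 0},
    {"offset": [0,0,0],"spin": 0},
    {"offset": [0,0,0],"spin": 0},
    {"offset": [0,0,0],"spin": 0},
  ],
  jaw=0.01,
  newtons=40,
)

```text
time_s: 12.9
ee_pos: [530.0, -290.1, 18.0]
ee_rot: [180.0, -0.0, -178.4]
force: [0.0, 0.8, 0.8]
gripper_width: 21.5
gripper_force: 40.0
```

>>> arm_command(
  motion=[
    {"offset": [0,0,-0.02],"spin": 0},
    {"offset": [0,0,-0.025],"spin": 0},
    {"offset": [0,0,-0.015],"spin": 0},
    {"offset": [0.018,0.03,0],"spin": 0},
    {"offset": [0.018,0.043,0],"spin": 0},
  ],
)

```text
time_s: 13.52
ee_pos: [491.6, -218.2, 77.9]
ee_rot: [-180.0, 0.0, -178.5]
force: [1.0, 0.1, -1.7]
gripper_width: 21.0
gripper_force: 40.0
```

>>> arm_command(
  motion=[
    {"offset": [0.018,0.05,0],"spin": 0},
    {"offset": [0.018,0.05,0],"spin": 0},
    {"offset": [0.016,0.045,0],"spin": 0},
    {"offset": [0,0.03,0],"spin": 0},
    {"offset": [0,0,0],"spin": -0.098},
  ],
)

```text
time_s: 14.15
ee_pos: [434.4, -43.1, 78.0]
ee_rot: [180.0, -0.0, -172.4]
force: [-0.3, 0.9, -1.8]
gripper_width: 21.3
gripper_force: 40.0
```

>>> arm_command(
  motion=[
    {"offset": [0,0,0],"spin": 0},
    {"offset": [0,0,0],"spin": 0},
    {"offset": [0,0,0],"spin": 0},
  ],
)

```text
time_s: 14.52
ee_pos: [435.1, -45.2, 78.0]
ee_rot: [180.0, -0.0, -172.9]
force: [-0.4, -0.3, -0.5]
gripper_width: 21.5
gripper_force: 40.0
```

Run:
```python
from h import *
np.set_printoptions(precision=1,suppress=True)
s=env.state(); print(s["ee_pos"],s["ee_rot"],s["force"],s["gripper_width"])
im,d=grab("top"); im2,d2=grab("side"); np.save("t4.npy",d); cv2.imwrite("pics/t4.png",im); cv2.imwrite("pics/s4.png",im2)
cv2.imwrite("pics/c4.png",np.hstack([cv2.resize(im[165:305,280:380],(400,560)),cv2.resize(im2[200:320,270:355],(400,560))]))
```

```text
[435.1 -45.2  78. ] [ 180.    -0.  -172.9] [-0.4 -0.3 -0.5] 21.459579103203605
```

View pics/c4.png

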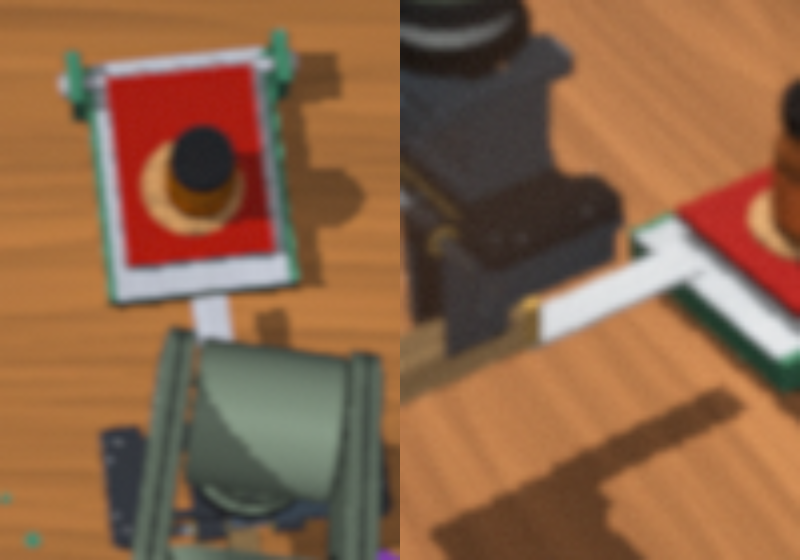

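The blade is level and lined up with the mouth. In the top crop its tip is at about (210,300), just before the bed's front edge, and the press is centred at about (205,290). I'll lower it and enter.

>>> arm_command(
  motion=[
    {"offset": [0,0,0.012],"spin": 0},
    {"offset": [0,0,0.012],"spin": 0},
    {"offset": [0,0,0.0045],"spin": 0},
    {"offset": [0,0,0],"spin": 0},
    {"offset": [0,0,0],"spin": 0},
  ],
)

```text
time_s: 15.25
ee_pos: [435.4, -44.9, 49.6]
ee_rot: [-180.0, 0.0, -172.8]
force: [-0.3, -0.4, -1.0]
gripper_width: 21.3
gripper_force: 40.0
```

>>> arm_command(
  motion=[
    {"offset": [-0.008,0,0],"spin": 0},
    {"offset": [-0.008,0,0],"spin": 0},
    {"offset": [-0.007,0,0],"spin": 0},
    {"offset": [0,0,0],"spin": 0},
    {"offset": [0,0,0],"spin": 0},
  ],
)

```text
time_s: 15.88
ee_pos: [457.6, -41.9, 49.4]
ee_rot: [180.0, -0.0, -172.8]
force: [0.2, -0.5, -1.9]
gripper_width: 21.3
gripper_force: 40.0
```

>>> arm_command(
  motion=[
    {"offset": [-0.007,0,0],"spin": 0},
    {"offset": [-0.007,0,0],"spin": 0},
    {"offset": [-0.007,0,0],"spin": 0},
    {"offset": [-0.004,0,0],"spin": 0},
    {"offset": [0,0,0],"spin": 0},
  ],
)

```text
time_s: 16.5
ee_pos: [483.0, -38.8, 49.5]
ee_rot: [180.0, 0.0, -172.8]
force: [0.6, 0.1, -0.5]
gripper_width: 20.7
gripper_force: 40.0
```

>>> arm_command(
  motion=[
    {"offset": [0,0,0.0005],"spin": 0},
    {"offset": [0,0,0.0004],"spin": 0},
    {"offset": [0,0,0],"spin": 0},
    {"offset": [0,0,0],"spin": 0},
  ],
)

```text
time_s: 17.0
ee_pos: [482.7, -38.8, 48.7]
ee_rot: [180.0, 0.0, -172.8]
force: [0.4, 0.3, -0.6]
gripper_width: 21.5
gripper_force: 40.0
```

>>> arm_command(
  motion=[
    {"offset": [-0.004,0,0],"spin": 0},
    {"offset": [-0.004,0,0],"spin": 0},
    {"offset": [-0.004,0,0],"spin": 0},
    {"offset": [0,0,0],"spin": 0},
  ],
)

```text
time_s: 17.5
ee_pos: [495.1, -37.3, 48.6]
ee_rot: [-180.0, 0.0, -172.8]
force: [-0.4, 0.1, -1.3]
gripper_width: 21.2
gripper_force: 40.0
```

>>> arm_command(
  motion=[
    {"offset": [-0.003,0,0],"spin": 0},
    {"offset": [-0.002,0,0],"spin": 0},
    {"offset": [0,0,0],"spin": 0},
    {"offset": [0,0,0],"spin": 0},
  ],
)

```text
time_s: 18.0
ee_pos: [499.5, -36.7, 48.6]
ee_rot: [180.0, -0.0, -172.8]
force: [0.6, -0.6, -1.1]
gripper_width: 21.5
gripper_force: 40.0
```

```bash
python3 -c "
from h import *
im,d=grab('side'); print(env.state()['force'])
cv2.imwrite('pics/s5.png',cv2.resize(im[200:310,290:400],(600,600)))"
```

```text
[-0.09663142  0.15987714 -0.52717607]
```

View pics/s5.png

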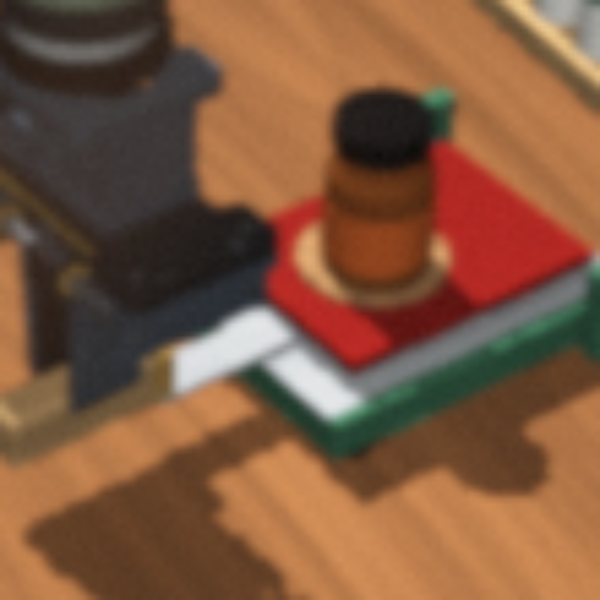

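The side crop shows the blade going under the platen's front edge at about (280,310), with the jar upright on the disc. I'll advance in small steps and watch the drag.

>>> arm_command(
  motion=[
    {"offset": [-0.0015,0,0],"spin": 0},
    {"offset": [-0.0015,0,0],"spin": 0},
    {"offset": [0,0,0],"spin": 0},
    {"offset": [0,0,0],"spin": 0},
  ],
)

```text
time_s: 18.55
ee_pos: [502.5, -36.3, 48.6]
ee_rot: [180.0, -0.0, -172.8]
force: [0.5, 0.6, -1.6]
gripper_width: 21.2
gripper_force: 40.0
```

>>> arm_command(
  motion=[
    {"offset": [-0.0015,0,0],"spin": 0},
    {"offset": [-0.0015,0,0],"spin": 0},
    {"offset": [0,0,0],"spin": 0},
    {"offset": [0,0,0],"spin": 0},
  ],
)

```text
time_s: 19.05
ee_pos: [505.5, -35.9, 48.6]
ee_rot: [180.0, 0.0, -172.8]
force: [-0.3, 0.8, -1.5]
gripper_width: 21.2
gripper_force: 40.0
```

>>> arm_command(
  motion=[
    {"offset": [-0.0015,0,0],"spin": 0},
    {"offset": [-0.0015,0,0],"spin": 0},
    {"offset": [0,0,0],"spin": 0},
    {"offset": [0,0,0],"spin": 0},
  ],
)

```text
time_s: 19.55
ee_pos: [508.6, -35.5, 48.6]
ee_rot: [180.0, 0.0, -172.8]
force: [0.4, 0.3, -1.1]
gripper_width: 21.6
gripper_force: 40.0
```

>>> arm_command(
  motion=[
    {"offset": [-0.0015,0,0],"spin": 0},
    {"offset": [-0.0015,0,0],"spin": 0},
    {"offset": [0,0,0],"spin": 0},
    {"offset": [0,0,0],"spin": 0},
  ],
)

```text
time_s: 20.05
ee_pos: [511.2, -35.2, 48.5]
ee_rot: [180.0, -0.0, -172.8]
force: [-1.0, -0.3, -1.1]
gripper_width: 21.3
gripper_force: 40.0
```

>>> arm_command(
  motion=[
    {"offset": [-0.0015,0,0],"spin": 0},
    {"offset": [-0.0015,0,0],"spin": 0},
    {"offset": [0,0,0],"spin": 0},
    {"offset": [0,0,0],"spin": 0},
  ],
)

```text
time_s: 20.55
ee_pos: [512.9, -34.8, 48.3]
ee_rot: [180.0, -0.2, -172.8]
force: [-6.2, -0.9, 1.4]
gripper_width: 21.1
gripper_force: 40.0
```

>>> arm_command(
  motion=[
    {"offset": [0,0,0],"spin": 0},
    {"offset": [0,0,0],"spin": 0},
    {"offset": [0,0,0],"spin": 0},
  ],
)

```text
time_s: 20.92
ee_pos: [512.9, -34.8, 48.3]
ee_rot: [180.0, -0.2, -172.8]
force: [-4.6, 0.8, 0.1]
gripper_width: 21.2
gripper_force: 40.0
```

>>> arm_command(
  motion=[
    {"offset": [-0.001,0,0],"spin": 0},
    {"offset": [0,0,0],"spin": 0},
    {"offset": [0,0,0],"spin": 0},
    {"offset": [0,0,0],"spin": 0},
  ],
)

```text
time_s: 21.42
ee_pos: [513.0, -34.7, 48.2]
ee_rot: [180.0, -0.3, -172.8]
force: [-7.6, -1.0, 0.3]
gripper_width: 21.4
gripper_force: 40.0
```

Run:
```python
from h import *
np.set_printoptions(precision=1,suppress=True)
F=[];T=[]
for c in("side","top","side","top","side","top"):
    im,d=grab(c); s=env.state(); F.append(s["force"]); T.append(s["torque"])
    if c=="side": cv2.imwrite("pics/s6.png",cv2.resize(im[200:310,290:400],(600,600)))
    else: P=cloud(c,d)
print(np.mean(F,0),np.mean(T,0)*10,s["ee_pos"],s["ee_rot"])
P0=cloud("top",np.load("t4.npy"))
m=(slice(185,232),slice(308,350)); dz=P[m][...,2]-P0[m][...,2]
print("rise by row",[round(float(np.nanmedian(dz[i:i+6])),2) for i in range(0,47,6)])
q=P[m].reshape(-1,3);q=q[q[:,2]>120];print((q.min(0)+q.max(0))/2)
```

```text
[-6.7 -1.   1.3] [-2.3 11.9 -0.3] [513.  -34.7  48.2] [ 180.    -0.3 -172.8]
rise by row [-0.08, 0.42, -0.28, 0.06, 0.06, 325.6, 378.62, 386.27]
[596.7 -16.  288.5]
```

>>> arm_command(
  motion=[
    {"offset": [-0.001,0,0],"spin": 0},
    {"offset": [-0.001,0,0],"spin": 0},
    {"offset": [0,0,0],"spin": 0},
    {"offset": [0,0,0],"spin": 0},
  ],
)

```text
time_s: 22.22
ee_pos: [513.4, -34.5, 48.0]
ee_rot: [179.9, -0.5, -172.8]
force: [-11.0, -1.9, 3.2]
gripper_width: 20.9
gripper_force: 40.0
```

>>> arm_command(
  motion=[
    {"offset": [0,0,-0.0005],"spin": 0},
    {"offset": [0,0,-0.0005],"spin": 0},
    {"offset": [0,0,0],"spin": 0},
    {"offset": [0,0,0],"spin": 0},
  ],
)

```text
time_s: 22.72
ee_pos: [513.8, -34.5, 48.8]
ee_rot: [179.9, -0.5, -172.8]
force: [-8.1, -0.7, 0.0]
gripper_width: 21.0
gripper_force: 40.0
```

```bash
cat > look.py <<'E'
from h import *
import sys
np.set_printoptions(precision=2,suppress=True)
F=[];T=[]
for i in range(5):
    im,d=grab("side"); s=env.state(); F.append(s["force"]); T.append(s["torque"])
print(np.mean(F,0),np.mean(T,0),s["ee_pos"],s["ee_rot"])
cv2.imwrite(f"pics/{sys.argv[1]}.png",cv2.resize(im[200:310,290:400],(600,600),interpolation=cv2.INTER_CUBIC))
E
python3 look.py s7
```

```text
[-8.03 -1.19  0.75] [-0.31  1.55 -0.03] [513.78 -34.49  48.79] [ 179.94   -0.45 -172.75]
```

View pics/s7.png

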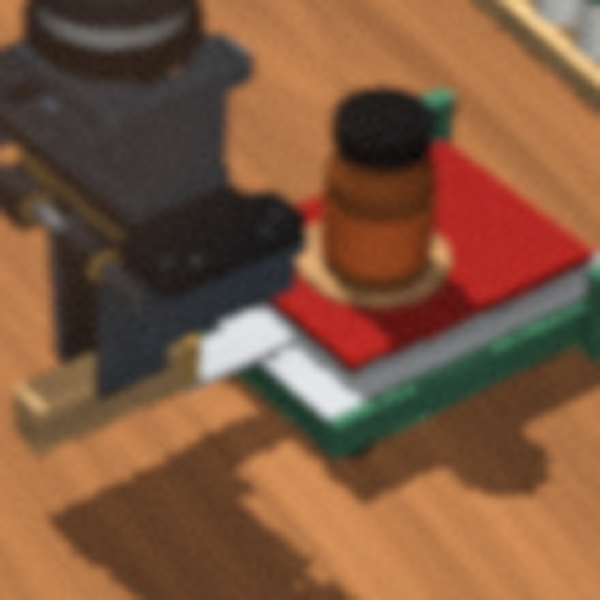

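The drag is steady at about 8 N with the blade clamped and about 50 mm in. The side crop shows the blade entering at about (280,315) and the jar upright on the disc. I'll hand it in.

```bash
python3 -c "
from h import *
s=env.state(); print(s['time_s'],s['ee_pos'],s['gripper_force']); print(env.job_done())"
```

```text
22.975 [513.7832937  -34.48933836  48.79369277] 39.95817482471466
the job is handed in; nothing more can be done
None
```

I handed the job in at 23.0 s of the 70 s allowed, with no verdict shown: the jar stands released on the cork disc about 5 mm off centre, and the feeler is held still about 50 mm into the mouth by camera estimate, dragging at about 8 N; the platen's load and lift were inferred, not measured.

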